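# Open the lift-and-slide hatch of a dish chamber

### The job

Open the culture-dish chamber: squeeze the two opposing tabs on its hatch together to free the catches, lift the hatch off its seat, slide it sideways in its channels over the closed half of the chamber until the whole well is open, and let it go so that it rests there with its tabs sprung back out. Leave the bowl, the felt pen and the roll of tape around the chamber where they are.

Things in the scene. Friction and masses are not known exactly. Their poses are not given: they have to be found in the camera images.
- chamber: low white box fixed to the bench, 132 (own x) x 256 (own y) x 80 mm high; origin at the centre of its underside, z up. Its -y half is a well with a dish, closed by the hatch; its +y half is a closed deck, top 58 mm over the bench, where the hatch parks. Channel rails, 80 mm high, 50 to 66 mm either side of the middle, guide the hatch along own y; nothing else stands above the deck.
- hatch_grip (a point): point half-way between the hatch's two tabs, 18 mm above its top face (76 mm above the bench, 60 mm to the -y side of the chamber's centre when closed); moves with the hatch, axes as the chamber's. The tabs: grey upright plates 30 mm wide (x), 4 mm thick, 32 mm high, outer faces 31 mm to the +y and -y side (62 mm over both), so fingers close on them along the chamber's y.
- hatch_top (a point): centre of the top face of the hatch: an aluminium plate 96 x 110 x 12 mm (x, y, z), closed flush with the deck in a recess 12 mm deep; about 0.36 kg with its tabs. Between the tabs stands a fixed block 24 x 30 x 20 mm high.
- tab_l (a joint): how far the +y tab is pressed in towards the middle (m): 0 sprung out, 0.010 fully in (stop); spring of 2 N at first, 5 N fully in. Each tab draws one bolt that hooks under the chamber's edge, free from 0.005 on with the hatch central in its recess, 0.007 at most. While either bolt is hooked the hatch cannot rise.
- tab_r (a joint): the same for the -y tab.
- hatch (a joint): height of the hatch above its seat (m): 0 seated; it must be above 0.012 to slide over the deck; 0.024 is the most the channel lips allow; 0.012 when it rests on the deck.
- hatch_slide (a joint): how far the hatch has slid along the chamber's own +y (m): 0 closed (2 mm play in its recess), 0.118 at the far stop; the well is all uncovered from 0.099.
- bowl: small white porcelain bowl standing upside down behind the chamber, 102 x 102 x 54 mm, loose; origin at the centre of its underside. Bystander.
- felt_pen: white felt pen with a black cap lying in front of the chamber, 139 x 17 x 19 mm, loose; origin at the centre of its underside. Bystander.
- tape_roll: roll of masking tape lying at the chamber's +y end, 98 x 96 x 25 mm, loose; origin at the centre of its underside. Bystander.

How it is judged:
On the way, in this order (a step that is already met when the one before it is completed fails the run):
1. both tabs are pressed in while the hatch is still at its seat (value of joint each of tab_l, tab_r above 0.0025 m and value of joint hatch_slide below 0.01 m), for 0.05 s.
2. the hatch is lifted off its seat (value of joint hatch above 0.01 m), for 0.05 s.
At the end, for the whole second after the job is handed in: the hatch has slid at least 100 mm (of 118 mm) so that the whole well is open, it lies at rest on the deck (9 to 15 mm above its closed seat), and both tabs have sprung back to within 3 mm of fully out; the bystanders have not been moved by more than 40 mm (value of joint hatch_slide above 0.1 m and value of joint hatch between 0.009 and 0.015 m and value of joint each of tab_l, tab_r below 0.003 m and velocity of joint hatch_slide between -0.01 and 0.01 m/s); the robot touches nothing.
It fails at once if the bowl is moved by more than 40 mm or tipped over (distance of bowl from where it was at the start of the episode above 0.04 m or angle between bowl's own z axis and vertical above 0.6 rad).
It fails at once if the felt pen is moved by more than 40 mm (distance of felt_pen from where it was at the start of the episode above 0.04 m).
It fails at once if the roll of tape is moved by more than 40 mm (distance of tape_roll from where it was at the start of the episode above 0.04 m).
It also fails if it takes over 40 s, if anything falls off the work surface, if the arm or the gripper's body presses on something with over 40 N, if the wrist force passes 120 N, or if a joint passes its speed limit or range.

### The arm

A 7-joint arm with a two-finger parallel gripper is mounted at the origin on a cart in front of the work surface, level with it; the furniture and walls round the work are solid. World frame = base frame: x ahead of the robot, y to its left, z up, the work surface at z = 0. Lengths are in m, angles in rad, forces in N, time in s.
With the tool pointing down it reaches from about 0.425 to 0.875 m from the base axis. Payload 4.7 kg.
Tool frame: the origin (TCP) lies on the mounting face of the last link; the fingertips stand 182 mm ahead of it and the grasp point (between the pads) lies 164 mm ahead of it; z points along the fingers, y is the direction in which the jaws open and shut (so a half turn about z gives the same grasp; the last joint's range is limited). The gripper opens to 87 mm and grips with 3 to 60 N. Pads are 19 mm wide; open, the fingers measure 117 mm over their backs; the gripper's body (75 mm by 190 mm) begins 51 mm behind the grasp point.
Start: joints at [1.256, 0.321, -0.07, 1.45, 0.023, 1.371, -0.057], TCP at [0.21, -0.615, 0.405] pointing down, gripper open.
Joint ranges: [-2.86, 2.86], [-0.3, 2.09], [-1.38, 1.24], [0.06, 2.45], [-1.56, 4.7], [0.09, 2.05], [-2.69, 2.69]. Speed limits (rad/s): [2.57, 2.57, 3.14, 3.14, 3.14, 3.14, 3.14].

### API

Orientations are given as a rotation vector (axis times angle).
In Python, from bench import ctrl gives the robot as it stands. The module is installed in compiled form; this text tells all that it offers.
- The arm moves only by the tool play_rows, never from a script. Its argument "targets" is text: rows parted by semicolons, each of 7 numbers parted by spaces: the shift along the tool's x, y, z in cm, then the turn, a rotation vector about the tool's x, y, z in rad, then the opening, from -1 (shut) to 1 (fully open). In form: x y z ax ay az grip; .... A call has 1 to 20 rows; each row shifts and turns the pose as measured when the row begins, along the tool's axes as they then stand; what a row does not reach is not made up. A row lasts 1/8 s, in which the tool goes at most 62.5 mm and 10.7 degrees, less where a joint would pass 70% of its speed; a pose out of reach is approached as far as the arm can. A call is refused whole if a number of a shift passes 6.25 or a number of a turn 0.188, either way. A call with a gripper value outside its range is refused whole. The fingers move at their own pace and stop on an object; "newtons" is the grip in N (left out, the last holds). Time passes only in rows, so rows that do not move let the fingers close. It gives the time, the measured TCP pose, the force and the opening at its end, in the units of the state.
- ctrl.get_state(): the state, without advancing time (a new reading comes with each control period).
- ctrl.get_image(name): name is "scene" or "top" or "wrist"; returns a dict with "pixels" (384x512x3 uint8, blue, green, red), "depth" (384x512 float32, m along the optical axis (not along the pixel's ray), 0 where there is no reading), "intrinsics" (3x3 intrinsics, pixels), "R" (3x3) and "t" (3): a world point X has camera coordinates R X + t. Camera axes: x right, y down, z forward; pixel columns grow to the right and rows downward; lengths in m; the calibration is good to about 2 mm. A picture is of the moment at which its call begins.
- ctrl.close_job(): hands the job in, once; it reports no verdict.
The state is a dict: "time": time; "joint_positions": joint angles; "qd": joint speeds; "joint_torque": joint torques, N m; "position": TCP position; "tool_rot": TCP orientation; "ft_force": force on the tool from outside, world axes, zero at the start; "torque": the same for the moment, N m; "grip_width": opening from 0.0 (shut) to 1.0 (fully open).
Only numpy, scipy, OpenCV 4.12 (cv2) and the standard library are available. Lean on these libraries where they do the work, as an engineer would, in place of code of your own. Each camera call takes 0.05 s, during which the arm holds its last target.

## Working session

There is one attempt and no reset: what is moved stays moved. The work goes in short steps, Python scripts to look and compute and a tool call to move; the robot and the scene stay as the last step left them, time stands still between calls to the robot, and variables do not carry over. Pictures are saved under pics/ and viewed, and the job is handed in when it is done.

Besides the shell and the picture viewer there is one more tool, called by a JSON object that holds its "method" and its "body", one argument or row to a line. play_rows: Moves the arm, as the interface text tells. Its arguments: {"type":"object","properties":{"targets":{"type":"string"},"newtons":{"type":"number"}},"required":["targets"]}

```bash
mkdir -p pics
cat > h.py <<'E'
import numpy as np,cv2
from bench import ctrl
def grab(n,f):
    d=ctrl.get_image(n); cv2.imwrite('pics/'+f+'.png',d['pixels']); np.savez('pics/'+f+'.npz',**{k:np.array(v) for k,v in d.items()}); return d
def pt(d,u,v,z=None):
    K=d['intrinsics'];R=d['R'];t=d['t']
    r=np.linalg.inv(K)@np.array([u,v,1.])
    if z is None: return R.T@(r*d['depth'][int(v),int(u)]-t)
    c=-R.T@t; w=R.T@r
    return c+w*(z-c[2])/w[2]
E
python3 - <<'E'
from h import *
for n in ['scene','top','wrist']: 
    d=grab(n,n+'0'); print(n, -d['R'].T@d['t'])
s=ctrl.get_state(); print(s)
E
```

```text
scene [-0.06469248  0.62643368  0.4210809 ]
top [0.48682575 0.15840304 1.08781398]
wrist [ 0.27443438 -0.59167388  0.38395855]
{'time': 0.15, 'joint_positions': array([ 1.25611274,  0.32162167, -0.07008328,  1.45140783,  0.02261635,
        1.37074533, -0.05690196]), 'qd': array([ 0.00048411, -0.00376147,  0.00084869, -0.00183539, -0.00070005,
        0.00087638,  0.00112764]), 'joint_torque': array([-9.62446793e-04, -4.91795433e+01, -4.05258145e-01, -3.12876427e+01,
       -6.39997213e-02,  4.04877600e-02,  1.12814830e-04]), 'position': array([ 0.20979916, -0.61505201,  0.40392617]), 'tool_rot': array([-3.09789289e+00, -5.13945000e-01,  5.14046259e-04]), 'ft_force': array([-0.06804929,  0.43104136, -0.29722223]), 'torque': array([-0.00614565, -0.01016108, -0.00912279]), 'grip_width': 0.9992048006258898}
```

View pics/top0.png

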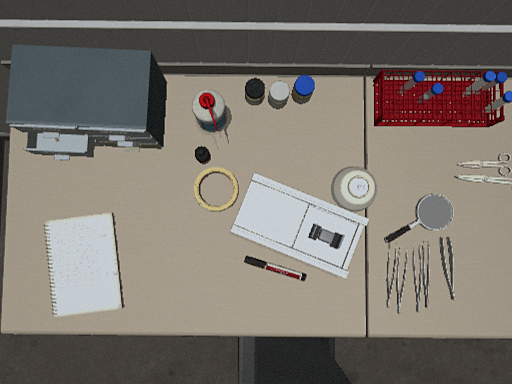

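View pics/scene0.png

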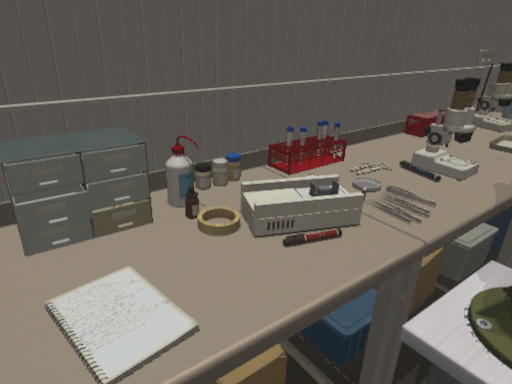

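The top view shows the chamber at about (300,225), with the hatch and tabs at (326,235). The tape is at (216,189), the pen at (275,268) and the bowl at (354,187). I'll enlarge it.

Run:
```python
from h import *
im=cv2.imread('pics/top0.png')[165:285,220:380]
cv2.imwrite('pics/top0z.png',cv2.resize(im,None,fx=5,fy=5,interpolation=cv2.INTER_CUBIC))
```

```text
(no output)
```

View pics/top0z.png

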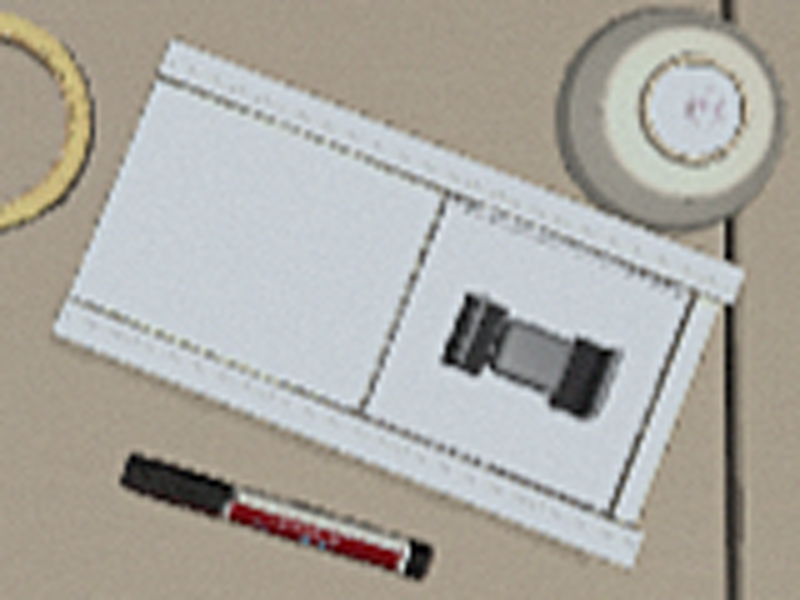

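The rail-top corners in the crop are at about (172,40), (744,269), (632,567) and (54,335). The tabs sit near (470,332) and (590,375).

Run:
```python
from h import *
d=np.load('pics/top0.npz')
f=lambda u,v,z:pt(d,(u-2)/5+220,(v-2)/5+165,z)
P=[f(*p,.08) for p in [(172,40),(744,269),(632,567),(54,335)]]
for p in P: print(p.round(4))
A=np.array(P);c=A.mean(0);print('c',c)
print([np.linalg.norm(A[i]-A[(i+1)%4]) for i in range(4)])
yv=(A[0]+A[3]-A[1]-A[2]);th=np.arctan2(yv[1],yv[0]);print('own y dir deg',np.degrees(th))
u=np.array([np.cos(th),np.sin(th)])
print('grip', c[:2]-.06*u)
# hatch seams at .058
for p in [(440,200),(692,297),(612,515),(362,412)]: print('seam',f(*p,.058).round(4))
print('deckseam mid', np.mean([f(440,200,.058),f(362,412,.058)],0))
# depth based: points above .084
K=d['intrinsics'];R=d['R'];t=d['t']
v,uu=np.mgrid[0:384,0:512];z=d['depth']
pc=np.stack([(uu-K[0,2])/K[0,0]*z,(v-K[1,2])/K[1,1]*z,z],-1).reshape(-1,3)
W=(pc-t)@R
rel=W[:,:2]-c[:2]; ly=rel@u; lx=rel@np.array([u[1],-u[0]])
m=(W[:,2]>.083)&(W[:,2]<.1)&(abs(lx)<.05)&(abs(ly)<.13)
print(m.sum(),'tab ly',ly[m].min(),ly[m].max(),'lx',lx[m].min(),lx[m].max(),'z',W[m,2].max())
m=(W[:,2]>.07)&(W[:,2]<.09)&(abs(lx)<.08)&(abs(ly)<.14)&(abs(lx)>.045)
print('rails ly',np.percentile(ly[m],[1,99]),'lx',np.percentile(lx[m],[1,99]),np.median(W[m,2]))
s=ctrl.get_state();from scipy.spatial.transform import Rotation as Ro
print(Ro.from_rotvec(s['tool_rot']).as_matrix().round(4))
```

```text
[0.6114 0.14   0.08  ]
[ 0.5189 -0.0956  0.08  ]
[ 0.3973 -0.0487  0.08  ]
[0.4893 0.1874 0.08  ]
c [0.5042175  0.04578043 0.08      ]
[np.float64(0.2531936466006928), np.float64(0.13029401426115797), np.float64(0.2534612433262073), np.float64(0.13092987350494492)]
own y dir deg 68.63848271226149
grip [ 0.48236242 -0.01009761]
seam [0.5474 0.0264 0.058 ]
seam [ 0.5076 -0.0792  0.058 ]
seam [ 0.4167 -0.0451  0.058 ]
seam [0.4585 0.0591 0.058 ]
deckseam mid [0.50293582 0.04277402 0.058     ]
68 tab ly -0.09132572304409113 0.05037623709550047 lx -0.048946590970526824 0.0154504830681529 z 0.0930504084783509
rails ly [-0.12450397  0.12561882] lx [-0.06449252  0.06669534] 0.07830132706565049
[[ 9.464e-01  3.229e-01 -5.000e-04]
 [ 3.229e-01 -9.464e-01  1.300e-03]
 [-1.000e-04 -1.400e-03 -1.000e+00]]
```

{"method": "play_rows", "body": {
  "targets": "3.75 -4 0 0 0 0 1;3.75 -4 0 0 0 0 1;3.75 -4 0 0 0 0 1;3.75 -4 0 0 0 0 1;3.75 -4 0 0 0 0 1;3.75 -4 0 0 0 0 1;3.75 -4 0 0 0 0 1;3.75 -4 0 0 0 0 1;3.75 -4 0 0 0 0 1;3.75 -4 0 0 0 0 1;3.75 -4 0 0 0 0 1;0 0 0 0 0 0.175 1;0 0 0 0 0 0.175 1;0 0 0 0 0 0.175 1;0 0 0 0 0 0.175 1;0 0 0 0 0 0 1",
  "newtons": 25
}}

```text
time: 2.15
position: [0.4641, -0.0453, 0.4004]
tool_rot: [-3.081, 0.607, 0.005]
ft_force: [0.0, 0.9, -0.9]
grip_width: 1.0
```

```bash
cat >> h.py <<'E'
from scipy.spatial.transform import Rotation as Ro
def delta(gx,gy,tz,yaw_y=-111.36):
    s=ctrl.get_state();M=Ro.from_rotvec(s['tool_rot']).as_matrix()
    y=np.radians(yaw_y);Y=np.array([np.cos(y),np.sin(y),0]);Z=np.array([0,0,-1.]);D=np.stack([np.cross(Y,Z),Y,Z],1)
    print('t',s['time'],'pos',s['position'].round(4),'q',s['joint_positions'].round(2),'F',s['ft_force'].round(1),'w',s['grip_width'])
    print('yawdeg',np.degrees(np.arctan2(M[1,1],M[0,1])),'shift cm (now axes)',(M.T@(np.array([gx,gy,tz])-s['position'])*100).round(2),'rot',Ro.from_matrix(M.T@D).as_rotvec().round(4))
E
python3 - <<'E'
from h import *
delta(.4824,-.0101,.304)
d=grab('wrist','w1');grab('top','top1')
E
```

```text
t 2.15 pos [ 0.4641 -0.0453  0.4004] q [ 0.74 -0.05 -0.67  1.87 -0.04  1.32 -1.88] F [ 0.   0.9 -0.9] w 1.0001753047302087
yawdeg -112.30440767130497 shift cm (now axes) [ 0.39 -3.95  9.64] rot [-0.0004  0.0032 -0.0165]
```

View pics/w1.png

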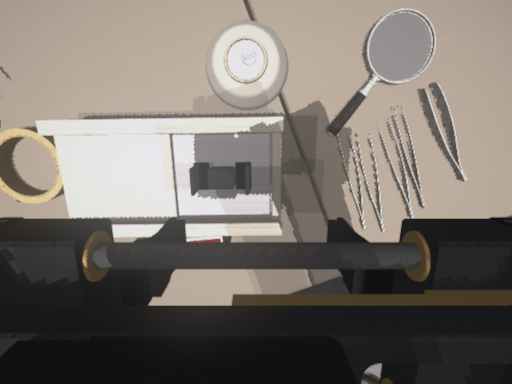

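The wrist view shows the tabs at about (197,180) and (244,177), and the chamber axes are nearly aligned with the image. I'll refine the pose from this closer view.

Run:
```python
from h import *
im=cv2.imread('pics/w1.png')[110:240,30:300]
cv2.imwrite('pics/w1z.png',cv2.resize(im,(810-20,int(130*790/270)),interpolation=cv2.INTER_CUBIC))
```

```text
(no output)
```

View pics/w1z.png

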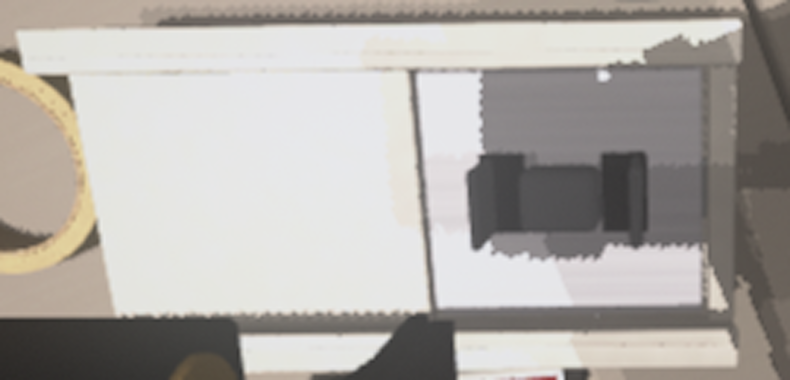

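Run:
```python
from h import *
d=np.load('pics/w1.npz');k=790/270
f=lambda u,v,z:pt(d,u/k+30-.3,v/k+110-.3,z)
th=np.radians(68.64);u=np.array([np.cos(th),np.sin(th)]);xv=np.array([u[1],-u[0]]);c=np.array([.5042,.0458])
for n,p in {'tl':(18,32,.08),'tr':(742,20,.08),'br':(737,366,.08),'tabL':(471,200,.09),'tabR':(647,195,.09),'tabRtop':(640,153,.09),'tabRbot':(640,245,.09),'tabLtop':(470,170,.09),'tabLbot':(475,248,.09),'seamtop':(413,70,.058),'seambot':(434,308,.058),'seamR':(704,190,.058)}.items():
    P=f(*p); r=P[:2]-c; print(n,P.round(4),'local x,y',(r@xv).round(4),(r@u).round(4))
# depth check on hatch
K=d['intrinsics'];z=d['depth'];v,uu=np.mgrid[0:384,0:512]
W=(np.stack([(uu-K[0,2])/K[0,0]*z,(v-K[1,2])/K[1,1]*z,z],-1).reshape(-1,3)-d['t'])@d['R']
ok=z.ravel()>0.1;W=W[ok];r=W[:,:2]-c;ly=r@u;lx=r@xv
m=(W[:,2]>.075)&(W[:,2]<.11)&(abs(lx)<.03)&(abs(ly)<.12)
print('tabs',m.sum(),np.percentile(ly[m],[1,50,99]),np.percentile(lx[m],[1,99]),W[m,2].max())
m=(W[:,2]>.084)&(W[:,2]<.11)&(abs(lx)<.03)&(abs(ly)<.12)
print(np.sort((ly[m]*1000).round())[::4])
m=(abs(W[:,2]-.08)<.006)&(abs(lx)<.075)&(abs(lx)>.045)&(abs(ly)<.14);print('rail',np.percentile(lx[m],[1,99]),np.percentile(ly[m],[1,99]))
```

```text
tl [0.609  0.1397 0.08  ] local x,y 0.0634 0.1256
tr [ 0.5162 -0.097   0.08  ] local x,y 0.0632 -0.1286
br [ 0.3948 -0.0485  0.08  ] local x,y -0.0675 -0.1277
tabL [0.4953 0.0158 0.09  ] local x,y 0.0026 -0.0311
tabR [ 0.473  -0.0431  0.09  ] local x,y 0.0033 -0.0942
tabRtop [ 0.4879 -0.0466  0.09  ] local x,y 0.0185 -0.092
tabRbot [ 0.4569 -0.0336  0.09  ] local x,y -0.0151 -0.0912
tabLtop [0.5052 0.0115 0.09  ] local x,y 0.0134 -0.0316
tabLbot [0.4786 0.0223 0.09  ] local x,y -0.0152 -0.0312
seamtop [0.5459 0.0238 0.058 ] local x,y 0.0468 -0.0053
seambot [0.4566 0.0592 0.058 ] local x,y -0.0493 -0.0048
seamR [ 0.4603 -0.0617  0.058 ] local x,y -0.0017 -0.1161
tabs 847 [-0.09210745 -0.06016779 -0.03042543] [-0.01555636  0.01225724] 0.09181155554777201
[-92. -92. -92. -92. -92. -92. -92. -91. -91. -91. -91. -91. -91. -90.
 -90. -90. -90. -90. -90. -90. -90. -89. -89. -89. -89. -89. -89. -89.
 -88. -88. -88. -88. -34. -34. -34. -34. -34. -34. -34. -34. -34. -33.
 -33. -33. -33. -33. -33. -33. -33. -32. -32. -32. -32. -32. -32. -32.
 -31. -31. -31. -31. -31. -31. -30. -30. -30.]
rail [-0.0674705  0.0635916] [-0.12633155  0.12242241]
```

Run:
```python
from h import *
delta(.4808,-.0109,.300)
```

```text
t 2.25 pos [ 0.4641 -0.0454  0.4004] q [ 0.74 -0.05 -0.67  1.87 -0.04  1.32 -1.88] F [-0.4 -0.2  0. ] w 0.9952308581704378
yawdeg -112.22993758121677 shift cm (now axes) [ 0.27 -3.82 10.04] rot [-0.0004  0.0032 -0.0152]
```

{"method": "play_rows", "body": {
  "targets": "0.15 -2 2.5 0 0.003 -0.015 1;0.15 -1.8 2.5 0 0 0 1;0 0 2.5 0 0 0 1;0 0 2.5 0 0 0 1;0 0 0 0 0 0 1;0 0 0 0 0 0 1"
}}

```text
time: 3.0
position: [0.4821, -0.0107, 0.2992]
tool_rot: [-3.091, 0.562, -0.005]
ft_force: [-0.2, 0.5, 0.4]
grip_width: 1.002
```

Run:
```python
from h import *
delta(.4808,-.0109,.244)
d=grab('wrist','w2')
```

```text
t 3.0 pos [ 0.4821 -0.0107  0.2992] q [ 0.68  0.09 -0.73  1.97  0.07  1.11 -2.02] F [-0.2  0.5  0.4] w 1.001848766059732
yawdeg -110.60188404603718 shift cm (now axes) [-0.14  0.07  5.52] rot [-0.0008 -0.0029  0.0132]
```

View pics/w2.png

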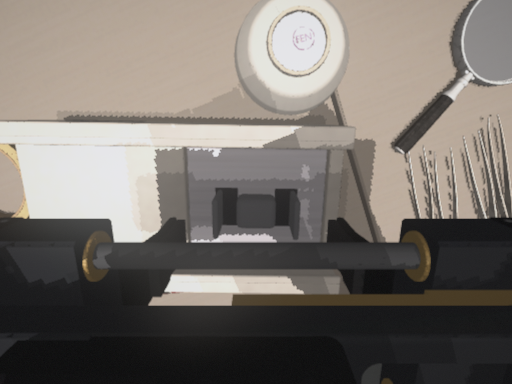

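The tabs span columns 215–298, centred between the fingers (centre about 257), so I'll descend.

{"method": "play_rows", "body": {
  "targets": "-0.1 0.05 1.5 0 0 0.008 1;0 0 1.5 0 0 0.005 1;0 0 1.5 0 0 0 1;0 0 0.8 0 0 0 1;0 0 0 0 0 0 1"
}}

```text
time: 3.68
position: [0.4813, -0.0114, 0.2434]
tool_rot: [3.087, -0.584, 0.007]
ft_force: [0.7, 0.8, -0.0]
grip_width: 1.003
```

Run:
```python
from h import *
delta(.4808,-.0109,.245)
d=grab('wrist','w3')
```

```text
t 3.675 pos [ 0.4813 -0.0114  0.2434] q [ 0.65  0.17 -0.73  2.02  0.14  0.99 -2.09] F [ 0.7  0.8 -0. ] w 1.0028987638990194
yawdeg -111.41673333211405 shift cm (now axes) [-0.07 -0.03 -0.16] rot [-0.0005 -0.0043 -0.001 ]
```

View pics/w3.png

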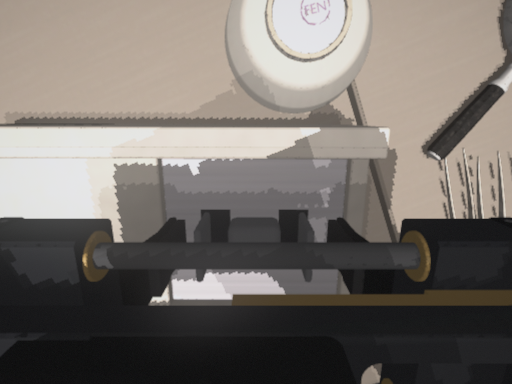

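The tabs are centred (columns 200–313). Now I'll squeeze.

{"method": "play_rows", "body": {
  "targets": "-0.05 0 -0.15 0 0 0 -1;0 0 0 0 0 0 -1;0 0 0 0 0 0 -1;0 0 0 0 0 0 -1;0 0 0 0 0 0 -1;0 0 0 0 0 0 -1",
  "newtons": 25
}}

```text
time: 4.47
position: [0.4817, -0.011, 0.2469]
tool_rot: [3.086, -0.584, 0.012]
ft_force: [-0.7, 0.3, 2.3]
grip_width: 0.469
```

Run:
```python
from h import *
delta(.4808,-.0109,.245)
d=grab('wrist','w4')
```

```text
t 4.475 pos [ 0.4817 -0.011   0.2469] q [ 0.65  0.16 -0.73  2.02  0.13  0.99 -2.08] F [-0.7  0.3  2.3] w 0.46884437293410397
yawdeg -111.41947322963729 shift cm (now axes) [-0.09  0.02  0.19] rot [-0.0007 -0.0077 -0.001 ]
```

View pics/w4.png

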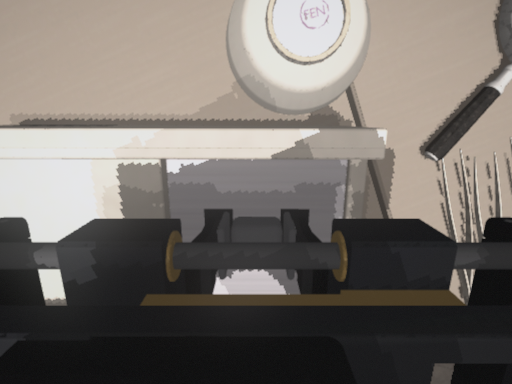

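The opening is 41 mm, so both tabs are fully pressed. Next is the lift, about 18 mm.

{"method": "play_rows", "body": {
  "targets": "0 0 -0.4 0 0 0 -1;0 0 -0.4 0 0 0 -1;0 0 -0.4 0 0 0 -1;0 0 -0.4 0 0 0 -1;0 0 0 0 0 0 -1"
}}

```text
time: 5.15
position: [0.4815, -0.0112, 0.2633]
tool_rot: [3.087, -0.584, 0.013]
ft_force: [0.4, 0.4, -3.2]
grip_width: 0.472
```

Run:
```python
from h import *
delta(.4808,-.0109,.263)
d=grab('wrist','w5');grab('scene','s5')
im=cv2.imread('pics/s5.png')[150:260,190:390];cv2.imwrite('pics/s5z.png',cv2.resize(im,None,fx=4,fy=4,interpolation=cv2.INTER_CUBIC))
```

```text
t 5.15 pos [ 0.4815 -0.0112  0.2633] q [ 0.66  0.14 -0.73  2.01  0.11  1.03 -2.06] F [ 0.4  0.4 -3.2] w 0.4717640456742645
yawdeg -111.42736135109269 shift cm (now axes) [-0.08 -0.    0.03] rot [-0.0013 -0.0081 -0.0012]
```

View pics/s5z.png

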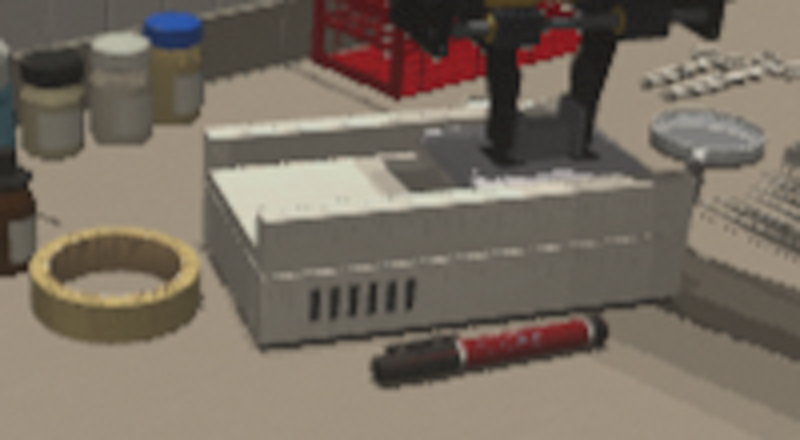

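View pics/w5.png

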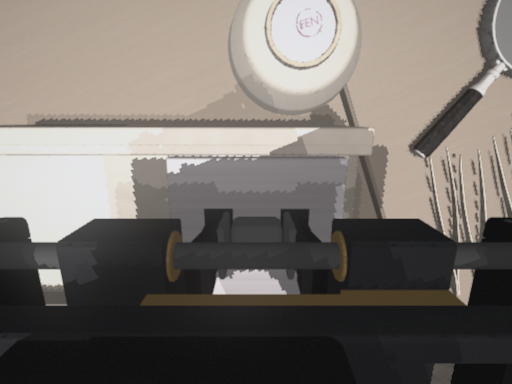

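The hatch is up about 17 mm: the force reads its weight, and the scene view shows a gap under its edge at (420,175). I'll slide it along tool −y.

{"method": "play_rows", "body": {
  "targets": "0 -0.7 -0.05 0 0 0 -1;0 -1.2 0 0 0 0 -1;0 -1.2 0 0 0 0 -1;0 -1.2 0 0 0 0 -1;0 -0.5 0 0 0 0 -1;0 0 0 0 0 0 -1"
}}

```text
time: 6.0
position: [0.5005, 0.037, 0.2633]
tool_rot: [3.087, -0.582, 0.013]
ft_force: [1.7, -0.9, -2.4]
grip_width: 0.468
```

Run:
```python
from h import *
g=np.array([.4815,-.0112])+.110*np.array([.3642,.9313])
delta(*g,.263)
```

```text
t 6.0 pos [0.5005 0.037  0.2633] q [ 0.58  0.19 -0.76  1.96  0.16  1.04 -2.2 ] F [ 1.7 -0.9 -2.4] w 0.4681008615799623
yawdeg -111.35131850079394 shift cm (now axes) [-0.01 -5.82  0.04] rot [-0.0013 -0.0081  0.0001]
```

{"method": "play_rows", "body": {
  "targets": "0 -0.8 0 0 0 0 -1;0 -1.2 0 0 0 0 -1;0 -1.2 0 0 0 0 -1;0 -1.2 0 0 0 0 -1;0 -0.8 0 0 0 0 -1;0 -0.3 0 0 0 0 -1;0 0 0 0 0 0 -1"
}}

```text
time: 6.88
position: [0.522, 0.0915, 0.2632]
tool_rot: [3.087, -0.583, 0.012]
ft_force: [1.9, -1.1, -2.7]
grip_width: 0.464
```

Run:
```python
from h import *
g=np.array([.4815,-.0112])+.112*np.array([.3642,.9313])
delta(*g,.258)
grab('scene','s6')
im=cv2.imread('pics/s6.png')[150:260,190:390];cv2.imwrite('pics/s6z.png',cv2.resize(im,None,fx=4,fy=4,interpolation=cv2.INTER_CUBIC))
```

```text
t 6.875 pos [0.522  0.0915 0.2632] q [ 0.47  0.27 -0.78  1.89  0.22  1.06 -2.34] F [ 1.9 -1.1 -2.7] w 0.46364019077094143
yawdeg -111.38932065395942 shift cm (now axes) [-0.04 -0.16  0.52] rot [-0.0011 -0.0079 -0.0005]
```

View pics/s6z.png

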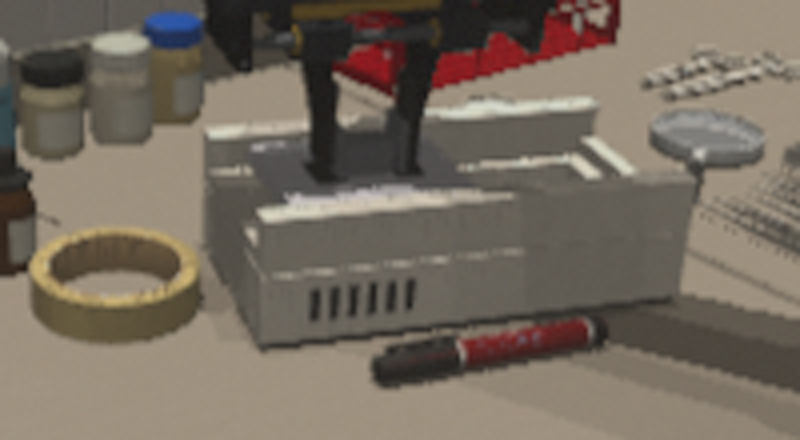

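The slide is about 110 mm and the well is open. I'll push it 2 mm more and lower it onto the deck.

{"method": "play_rows", "body": {
  "targets": "0 -0.25 0 0 0 0 -1;0 0 0.2 0 0 0 -1;0 0 0.2 0 0 0 -1;0 0 0.1 0 0 0 -1;0 0 0 0 0 0 -1"
}}

```text
time: 7.55
position: [0.5228, 0.0934, 0.259]
tool_rot: [3.085, -0.585, 0.012]
ft_force: [0.7, -1.0, -3.2]
grip_width: 0.469
```

{"method": "play_rows", "body": {
  "targets": "0 0 0.1 0 0 0 -1;0 0 0.1 0 0 0 -1;0 0 0 0 0 0 -1"
}}

```text
time: 7.92
position: [0.5229, 0.0937, 0.259]
tool_rot: [3.084, -0.585, 0.012]
ft_force: [1.5, -0.8, -2.2]
grip_width: 0.467
```

{"method": "play_rows", "body": {
  "targets": "0 0 0.2 0 0 0 -1;0 0 0.2 0 0 0 -1;0 0 0 0 0 0 -1"
}}

```text
time: 8.3
position: [0.5231, 0.0943, 0.2591]
tool_rot: [3.081, -0.585, 0.012]
ft_force: [-1.1, 0.4, -4.2]
grip_width: 0.469
```

Run:
```python
from h import *
g=np.array([.4815,-.0112])+.112*np.array([.3642,.9313])
delta(*g,.258)
print(ctrl.get_state()['torque'])
for i in range(3):
    grab('scene','s7'); print(ctrl.get_state()['ft_force'].round(1),ctrl.get_state()['position'].round(4))
im=cv2.imread('pics/s7.png')[165:225,230:350];cv2.imwrite('pics/s7z.png',cv2.resize(im,None,fx=6,fy=6,interpolation=cv2.INTER_CUBIC))
grab('wrist','w7')
```

```text
t 8.3 pos [0.5231 0.0943 0.2591] q [ 0.46  0.28 -0.77  1.89  0.23  1.05 -2.36] F [-1.1  0.4 -4.2] w 0.46892582444586944
yawdeg -111.49659515213095 shift cm (now axes) [-0.03  0.13  0.11] rot [ 0.0042 -0.0084 -0.0024]
[ 0.11407128 -0.06180191  0.04182643]
[-2.  -0.8  6.1] [0.5231 0.0942 0.2589]
[-1.9 -0.3  5.2] [0.5231 0.0942 0.2589]
[-2.5 -0.8  4.8] [0.5231 0.0942 0.2589]
```

View pics/s7z.png

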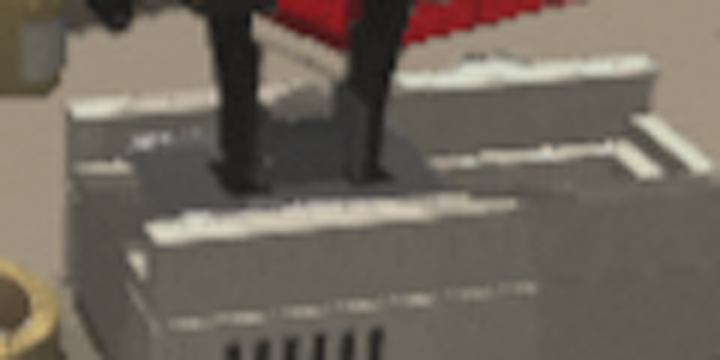

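View pics/w7.png

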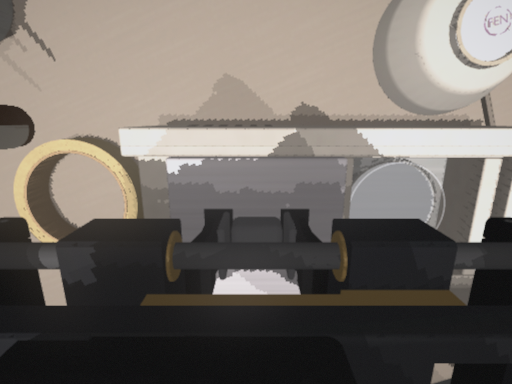

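The force is now +5 N upward, so the hatch rests on the deck, and the wrist view shows the whole well with its dish at (396,200). I'll release and then retreat upward.

{"method": "play_rows", "body": {
  "targets": "0 0 0 0 0 0 1;0 0 0 0 0 0 1;0 0 0 0 0 0 1;0 0 0 0 0 0 1;0 0 0 0 0 0 1;0 0 0 0 0 0 1"
}}

```text
time: 9.25
position: [0.5231, 0.0944, 0.2578]
tool_rot: [3.082, -0.585, 0.011]
ft_force: [0.0, 0.3, -0.0]
grip_width: 0.985
```

Run:
```python
from h import *
delta(.5223,.0931,.258)
grab('wrist','w8')
```

```text
t 9.25 pos [0.5231 0.0944 0.2578] q [ 0.46  0.28 -0.77  1.89  0.23  1.05 -2.36] F [ 0.   0.3 -0. ] w 0.9849515805478825
yawdeg -111.49140476961736 shift cm (now axes) [-0.03  0.15 -0.02] rot [ 0.0029 -0.0075 -0.0023]
```

View pics/w8.png

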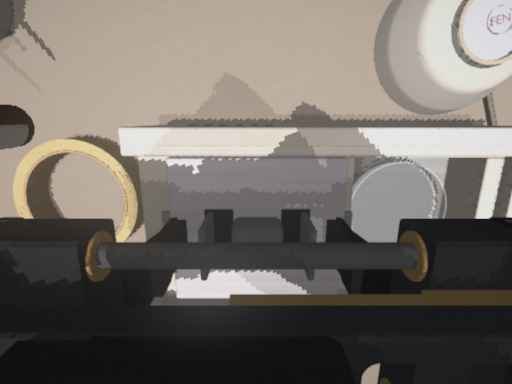

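The tabs sprang back out (columns 200–315) and the fingers are clear. I'll rise straight up.

{"method": "play_rows", "body": {
  "targets": "0 0 -1.5 0 0 0 1;0 0 -2 0 0 0 1;0 0 -3 0 0 0 1;0 0 -4 0 0 0 1;-2 4 -4 0 0 0 1;-2 5 0 0 0 0 1;0 5 0 0 0 0 1;0 5 0 0 0 0 1;0 5 0 0 0 0 1;0 5 0 0 0 0 1;0 0 0 0 0 0 1;0 0 0 0 0 0 1"
}}

```text
time: 10.8
position: [0.3762, -0.1631, 0.4202]
tool_rot: [3.083, -0.571, 0.038]
ft_force: [0.1, 1.0, 0.1]
grip_width: 0.997
```

Run:
```python
from h import *
d=grab('top','t9');grab('scene','s9')
a=cv2.imread('pics/t9.png')[150:290,180:390];b=cv2.imread('pics/s9.png')[150:260,190:390]
a=cv2.resize(a,(600,400)); cv2.imwrite('pics/t9z.png',a);cv2.imwrite('pics/s9z.png',cv2.resize(b,None,fx=4,fy=4))
th=np.radians(68.64);u=np.array([np.cos(th),np.sin(th)]);xv=np.array([u[1],-u[0]]);c=np.array([.5042,.0458])
K=d['intrinsics'];z=d['depth'];v,uu=np.mgrid[0:384,0:512]
W=(np.stack([(uu-K[0,2])/K[0,0]*z,(v-K[1,2])/K[1,1]*z,z],-1).reshape(-1,3)-d['t'])@d['R']
r=W[:,:2]-c;ly=r@u;lx=r@xv
m=(abs(lx)<.012)&(abs(ly)<.12)&(W[:,2]>.092)&(W[:,2]<.13);print('tabs ly',np.percentile(ly[m],[2,98]),W[m,2].max())
m=(abs(lx)>.02)&(abs(lx)<.042)&(abs(ly-.05)<.04);print('plate z',np.median(W[m,2]),np.percentile(W[m,2],[5,95]))
m=(abs(lx)<.04)&(abs(ly)<.12)&(W[:,2]>.064)&(W[:,2]<.075);print('plate ly',np.percentile(ly[m],[1,99]))
print(ctrl.get_state()['position'])
```

```text
tabs ly [0.02028511 0.08301616] 0.10445866147406865
plate z 0.0684360627602711 [0.06521473 0.07133554]
plate ly [-0.00291836  0.10594307]
[ 0.37634838 -0.16293788  0.41994257]
```

View pics/t9z.png

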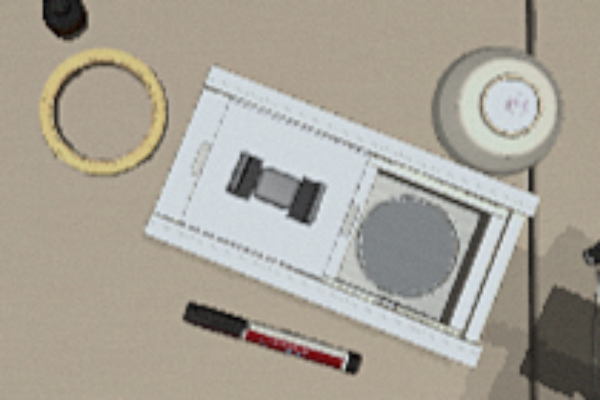

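View pics/s9z.png

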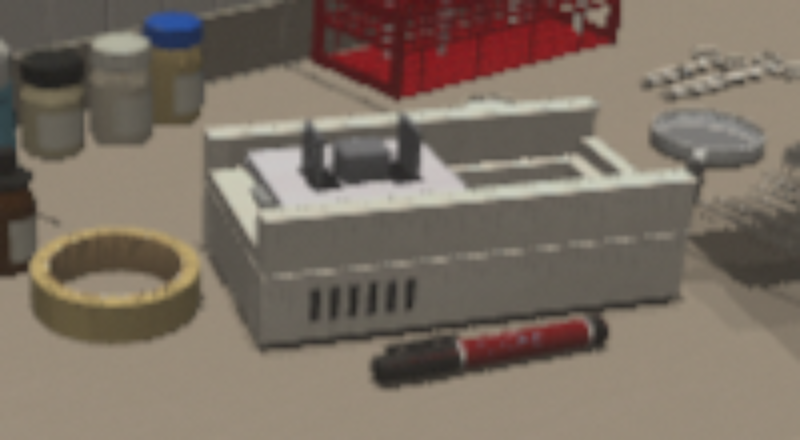

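The well is fully open, and the hatch rests flat on the deck with its tabs out. The bystanders haven't moved, so I'm handing in.

```bash
python3 -c "
from bench import ctrl
print(ctrl.close_job())"
```

```text
the job is handed in; nothing more can be done
None
```

I opened the chamber and handed the job in at about 11 s. I squeezed both tabs, lifted the hatch about 17 mm, slid it over the deck, lowered it, let go and moved the arm clear.

- **Slide:** the last top-view depth check puts it at about 112 mm, against 100 mm needed. The whole well and dish are visible.
- **Height:** the top of the hatch reads 68 mm over the bench, where 70 mm is expected when it rests on the deck. That is within the camera's roughly 2 mm accuracy.
- **Tabs:** they measure about 63 mm over both, so they have sprung fully out.
- **Bystanders:** the bowl, pen and tape look unmoved in the pictures. I compared these by eye and did not measure them.
- **Robot:** the gripper is well clear and touches nothing.

While I was lowering the hatch, the force reading briefly showed weight still hanging although the arm had stopped descending. It then settled at about +5 N upward, so I took the hatch as resting and released it. No check failed.

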